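# Level a desk riser's loose foot and lock it with the jam nut

## Task

The adjustable foot of the little desk riser hangs clear of the desk. Turn the square-headed levelling bolt clockwise until its foot just bears on the desk, stopping as soon as you feel it resist so that you do not jack the riser up (35 degrees past contact is too far); then run the hexagonal jam nut under the bolt head down clockwise until it meets the bush and nip it up about 15 degrees more, neither loose nor forced past 50 degrees, where it would strip. Leave the foot bearing, and do not knock the router, the mug or the tape measure out of place.

Things in the scene. Friction and masses are not known exactly. Their poses are not given: they have to be found in the camera images.
- riser: Low wooden riser, fixed: board 150 (x) x 210 (y) mm, top 42 mm above the desk, three plain rubber feet. Origin on the desk under its centre, z up. At its corner x -45, y -70 mm (near right at zero yaw) is an upright levelling bolt: foot disc below, square head on top, hexagonal jam nut on its thread. Right-handed, 4 mm a turn: clockwise from above lowers bolt or nut.
- bush_top (a point): Centre of the top of the aluminium bush in the board round the bolt, 54 mm above the desk, the seat of the jam nut. Round boss 27 mm across, 12 mm high, on a flange 42 mm across, 3 mm high. Nut and bolt turn apart: turning one does not move the other.
- bolt_mid (a point): Centre of the bolt's square head, on the axis: 14 x 14 mm, 16 high, sides square to this point's x and y; 86 mm above the desk (up to 0.7 more at first). Turns with 0.015 N m until the foot meets the desk, 0.25 to 1.0 rad from the start; then 0.06 N m, rising 0.40 per rad (let go, it springs back to 0.15 rad past). Bearing: from 0.08 rad short of meeting; 0.63 past, the riser is jacked up.
- nut_mid (a point): Centre of the jam nut, on the axis: 30 mm across flats, 14 high, flats square to this point's x and to 60 and 120 degrees from it; 61 mm above the desk when seated, 0.4 to 1.7 more at first. Turns with 0.02 N m until it meets the bush, 0.7 to 2.6 rad from the start; then 0.16 N m, rising 0.50 per rad (let go, it springs back to 0.3 rad past). Tight: 0.14 to 0.90 rad past meeting; beyond, it strips.
- small_router: white box-shaped network device, 56 x 75 x 20 mm, loose, standing on the riser board away from the bolt corner; origin at the centre of its underside
- mug_tea: beige ceramic mug, 94 mm high, loose on the desk to the left of the riser; origin at the centre of its underside
- tape_measure: tape measure, 34 x 79 x 60 mm, loose on the desk to the right of the riser; origin at the centre of its underside

How it is judged:
By the outcome, as a careful person would: the job done as asked, in the order asked, and still so for the second after the job is handed in, with the robot touching nothing.
It also fails if it takes over 70 s, if anything falls off the work surface, if the arm or the gripper's body presses on something with over 40 N, if the wrist force passes 120 N, or if a joint passes its speed limit or range.

## Robot

A 6-joint arm with a two-finger parallel gripper is mounted at the origin on a cart in front of the work surface, level with it; the furniture and walls round the work are solid. World frame = base frame: x ahead of the robot, y to its left, z up, the work surface at z = 0. Lengths are in m, angles in rad, forces in N, time in s.
With the tool pointing down it reaches from about 0.3 to 0.875 m from the base axis. Payload 6.4 kg.
Tool frame: the origin (TCP) lies midway between the tips of the shut fingers; the grasp point (between the pads) lies 19 mm behind it (manip.hold_point_z is the distance from the TCP to the grasp point, in m); z points along the fingers, y is the direction in which the jaws open and shut (so a half turn about z gives the same grasp; the last joint's range is limited). The gripper opens to 85 mm and grips with 20 to 120 N. Pads are 22 mm wide; open, the fingers measure 114 mm over their backs; the gripper's body (76 mm by 85 mm) begins 54 mm behind the grasp point. The pads swing forward as they close: fully open they stand 13 mm farther back than shut.
Start: joints at [-1.552, 0.181, 1.607, -0, 1.354, -0.206], TCP at [0.128, -0.561, 0.205] pointing down, gripper open.
Joint ranges: [-2.99, 2.99], [-0.89, 2.07], [0.3, 2.58], [-1.14, 4.28], [0, 2.63], [-3.12, 3.12]. Speed limits (rad/s): [2.57, 2.57, 3.01, 3.14, 3.14, 3.14].

## Interface

Orientations are given as a rotation vector (axis times angle).
In Python, from cell import telemetry, vision, manip gives the robot as it stands.
- The arm moves only by the shell command python3 -m inch 'ROWS' [OPENING] [FORCE]. ROWS is JSON, a list of rows, each an object with "xyz": the shift along the tool's x, y, z in m, a list of three; "turn": the turn, a rotation vector about the tool's x, y, z in rad, a list of three. A call has 1 to 8 rows; each row is the pose to reach, as a shift and turn from the pose commanded when the call began, along the tool's axes at that moment; what a row does not reach only later rows make up. A row lasts 1/10 s, in which the tool goes at most 50 mm and 8.59 degrees, less where a joint would pass 70% of its speed; a pose out of reach is approached as far as the arm can. A call with a gripper value outside its range is refused whole. OPENING is the opening, from 0 (shut) to 1 (fully open), set as the call begins (- or left out, the last holds). The fingers move at their own pace and stop on an object; FORCE is the grip in N (left out, the last holds). Time passes only in rows, so rows that repeat a pose let the fingers close. It gives the time, the measured TCP pose, the force and the opening at its end, in the units of the state.
- telemetry.state(): the state, without advancing time (a new reading comes with each control period).
- vision.snapshot(name): name is "scene" or "top"; returns the picture (384x512x3 uint8, red, green, blue); there is no depth.
- vision.camera_params(name): a dict with "fx", "fy", "cx", "cy" (pixels), "extrinsics" (4x4, takes a point from camera to world coordinates). Camera axes: x right, y down, z forward; pixel columns grow to the right and rows downward; lengths in m; the calibration is good to about 2 mm. A picture is of the moment at which its call begins. camera_params takes no time and is no camera call.
- manip.close_job(): hands the job in, once; it reports no verdict.
The state is a dict: "time": time; "joints": joint angles; "qd": joint speeds; "joint_torque": joint torques, N m; "position": TCP position; "tcp_rot": TCP orientation; "force": force on the tool from outside, world axes, zero at the start; "moment": the same for the moment, N m; "grip_width": finger opening in m.
Only numpy, scipy, OpenCV 4.12 (cv2) and the standard library are available. Lean on these libraries where they do the work, as an engineer would, in place of code of your own. Each camera call takes 0.05 s, during which the arm holds its last target.

## Working session

There is one attempt and no reset: what is moved stays moved. The work goes in short steps, Python scripts to look and compute and a shell command to move; the robot and the scene stay as the last step left them, time stands still between calls to the robot, and variables do not carry over. Pictures are saved under pics/ and viewed, and the job is handed in when it is done.

```bash
ls; mkdir -p pics; python3 - <<'E'
from cell import telemetry, vision, manip
import cv2
print(telemetry.state(), manip.hold_point_z)
for n in ("scene","top"):
    im=vision.snapshot(n); cv2.imwrite(f"pics/{n}0.png",im[:,:,::-1]); print(n,vision.camera_params(n))
E
```

```text
pics
{'time': 0.0, 'joints': array([-1.55227518e+00,  1.81571424e-01,  1.60800508e+00,  1.86176079e-05,
        1.35379741e+00, -2.06321717e-01]), 'qd': array([-0.0027148 , -0.00032867,  0.00192842, -0.00136955,  0.0004006 ,
       -0.00085948]), 'joint_torque': array([-1.18215066e-03, -4.44865394e+01, -3.51340055e+01, -1.90440837e-04,
        9.07080132e-03,  2.06672115e-05]), 'position': array([ 0.12819792, -0.55991367,  0.20386853]), 'tcp_rot': array([-3.12000109e+00, -3.52233824e-01, -2.90610172e-04]), 'force': array([-0.05550126,  0.08005196, -0.24328242]), 'moment': array([-0.02613199, -0.05608319, -0.01626754]), 'grip_width': 0.08505058255429206} 0.0187
scene {'fx': 431.80437686369646, 'fy': 431.80437686369646, 'cx': 257.8396446084546, 'cy': 187.97931609106175, 'extrinsics': array([[-0.88751691, -0.30145653,  0.34847911,  0.1489573 ],
       [-0.46018499,  0.54163855, -0.70346106,  0.84407827],
       [ 0.02331322, -0.78469844, -0.61943914,  0.7552305 ],
       [ 0.        ,  0.        ,  0.        ,  1.        ]])}
top {'fx': 418.3377787880975, 'fy': 418.3377787880975, 'cx': 255.67934089547558, 'cy': 188.26003769495537, 'extrinsics': array([[-0.00839184, -0.99725894,  0.07351317,  0.43306398],
       [-0.99982422,  0.00713535, -0.01733814,  0.08658553],
       [ 0.01676607, -0.07364575, -0.99714352,  0.97356474],
       [ 0.        ,  0.        ,  0.        ,  1.        ]])}
```

View pics/scene0.png

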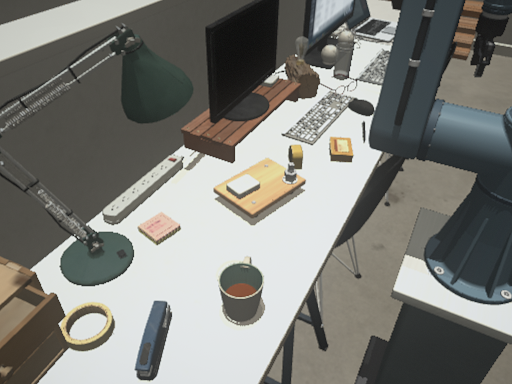

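View pics/top0.png

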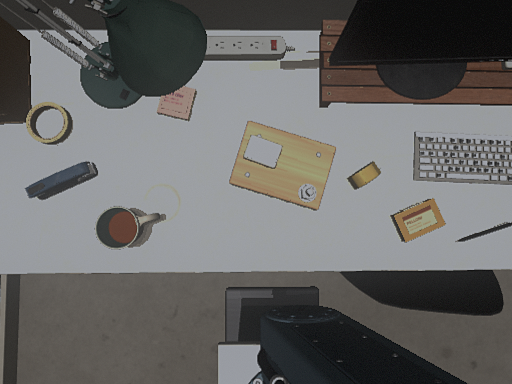

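```bash
python3 - <<'E'
import cv2
a=cv2.imread("pics/top0.png"); b=cv2.imread("pics/scene0.png")
cv2.imwrite("pics/tc.png",cv2.resize(a[115:215,225:345],None,fx=6,fy=6,interpolation=cv2.INTER_CUBIC)[:600])
cv2.imwrite("pics/tb.png",cv2.resize(a[175:211,287:329],None,fx=16,fy=16,interpolation=cv2.INTER_CUBIC))
cv2.imwrite("pics/sb.png",cv2.resize(b[140:200,260:320],None,fx=10,fy=10,interpolation=cv2.INTER_CUBIC))
E
```

```text
(no output)
```

View pics/tc.png

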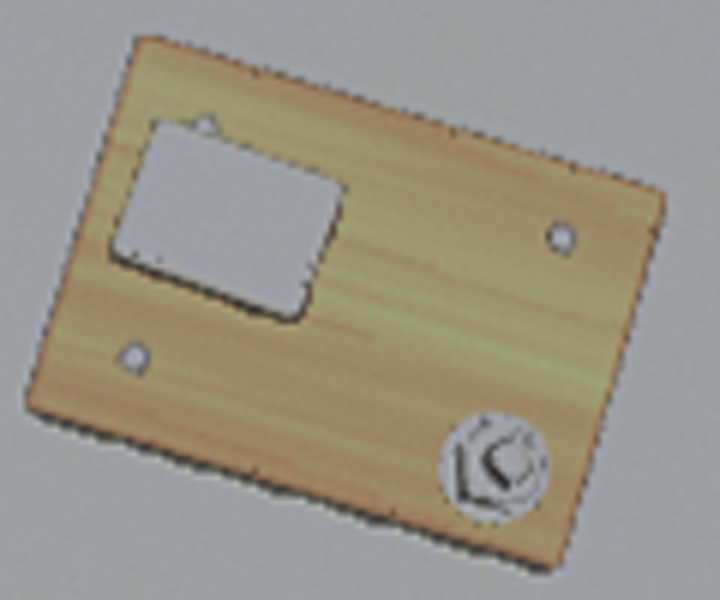

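View pics/tb.png

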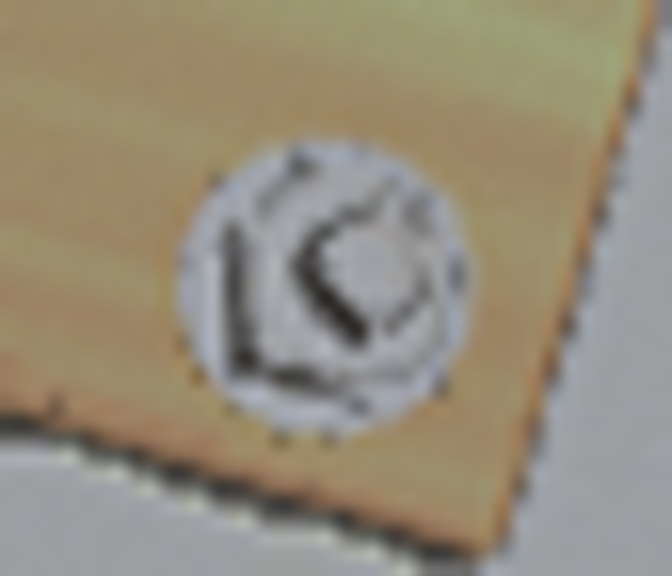

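View pics/sb.png

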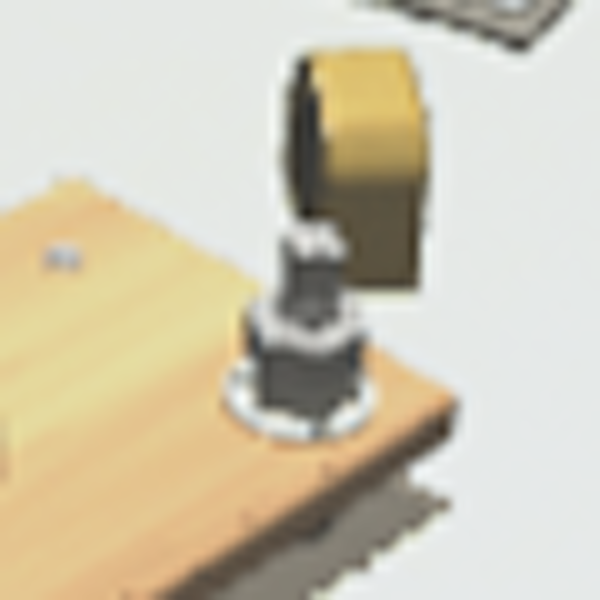

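```bash
cat > h.py <<'E'
import numpy as np, cv2
from cell import vision
P={n:vision.camera_params(n) for n in("top","scene")}
def ray(n,u,v,z):
    p=P[n];E=p["extrinsics"];d=E[:3,:3]@np.array([(u-p["cx"])/p["fx"],(v-p["cy"])/p["fy"],1])
    return E[:3,3]+d*(z-E[2,3])/d[2]
def proj(n,X):
    p=P[n];E=p["extrinsics"];c=(np.atleast_2d(X)-E[:3,3])@E[:3,:3]
    return np.c_[p["fx"]*c[:,0]/c[:,2]+p["cx"],p["fy"]*c[:,1]/c[:,2]+p["cy"]]
E
python3 - <<'E'
from h import *
up=lambda u,v,s,x,y:((u+.5)/s-.5+x,(v+.5)/s-.5+y)
for c in [(143,35),(668,192),(555,563),(28,403)]: print(ray("top",*up(*c,6,225,115),.042).round(4))
C=[ray("top",*up(*c,6,225,115),.042)[:2] for c in [(143,35),(668,192),(555,563),(28,403)]]
C=np.array(C);c=C.mean(0)
L=np.array([[.075,.105],[.075,-.105],[-.075,-.105],[-.075,.105]])
D=C-c; yaw=np.arctan2((L[:,0]*D[:,1]-L[:,1]*D[:,0]).sum(),(L*D).sum())
R=np.array([[np.cos(yaw),-np.sin(yaw)],[np.sin(yaw),np.cos(yaw)]])
print(c,np.degrees(yaw),(D-L@R.T).round(4)); print("bolt",c+R@[-.045,-.07])
print("flange",ray("top",*up(325,288,16,287,175),.045), "scene flange",ray("scene",*up(303,385,10,260,140),.045))
print("head",ray("top",*up(368,265,16,287,175),.0943),"scene head",ray("scene",*up(314,241,10,260,140),.0943))
E
```

```text
[0.6556 0.0855 0.042 ]
[ 0.5948 -0.1115  0.042 ]
[ 0.4557 -0.0662  0.042 ]
[0.5167 0.1293 0.042 ]
[0.55568972 0.00926344] -17.424088014304605 [[-0.0031 -0.0015]
 [-0.001   0.0018]
 [ 0.003   0.0022]
 [ 0.0012 -0.0026]]
bolt [ 0.49179363 -0.04404968]
flange [ 0.49115945 -0.04353434  0.045     ] scene flange [ 0.49197371 -0.04423899  0.045     ]
head [ 0.49107405 -0.04236547  0.0943    ] scene head [ 0.49174442 -0.04255655  0.0943    ]
```

```bash
cat >> h.py <<'E'
def model(cx,cy,ha,na,nz=.062,hz=.0863):
    L=[]
    t=np.linspace(0,2*np.pi,41)
    L.append(np.c_[cx+.021*np.cos(t),cy+.021*np.sin(t),0*t+.045])
    for z in(hz-.008,hz+.008):
        a=np.radians(ha+45+90*np.arange(5));L.append(np.c_[cx+.0099*np.cos(a),cy+.0099*np.sin(a),0*a+z])
    for z in(nz-.007,nz+.007):
        a=np.radians(na+30+60*np.arange(7));r=.015/np.cos(np.pi/6);L.append(np.c_[cx+r*np.cos(a),cy+r*np.sin(a),0*a+z])
    return L
def crop(im,n,c,s,w,lines=None):
    u,v=proj(n,c)[0];x=int(u-w/2);y=int(v-w/2)
    o=cv2.resize(im[y:y+w,x:x+w],None,fx=s,fy=s,interpolation=cv2.INTER_CUBIC)
    cols=[(0,160,0),(0,0,255),(0,0,255),(255,0,0),(255,0,0)]
    if lines:
        for i,l in enumerate(lines):
            q=((proj(n,l)-[x,y]+.5)*s-.5).round().astype(int);cv2.polylines(o,[q.reshape(-1,1,2)],False,cols[i],1,cv2.LINE_AA)
    return o
E
python3 - <<'E'
from h import *
ims={n:cv2.imread(f"pics/{n}0.png") for n in("top","scene")}
rows=[]
c=(.4913,-.0435,.07)
for n in ims:
    w=24 if n=="top" else 30
    s=192//w
    rows.append(np.hstack([crop(ims[n],n,c,s,w)[:180,:180]]+[crop(ims[n],n,c,s,w,model(c[0],c[1],h,a))[:180,:180] for h,a in[(15,0),(30,10),(45,-10)]]))
    rows.append(np.hstack([crop(ims[n],n,c,s,w,model(c[0],c[1],h,a))[:180,:180] for h,a in[(60,20),(75,30),(0,-20),(40,5)]]))
cv2.imwrite("pics/m1.png",np.vstack(rows)[:,:800][:720])
cv2.imwrite("pics/m1a.png",np.vstack(rows[:2]));cv2.imwrite("pics/m1b.png",np.vstack(rows[2:]))
E
```

```text
(no output)
```

View pics/m1a.png

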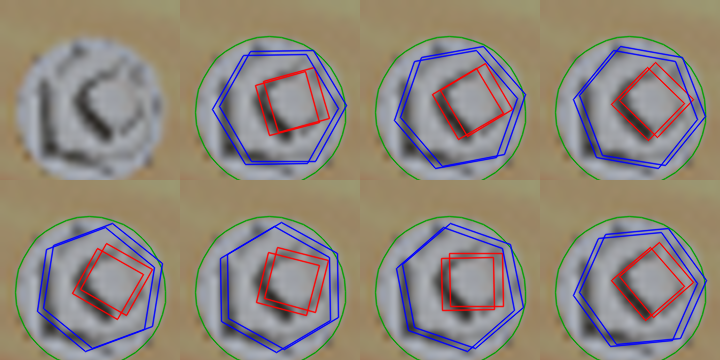

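View pics/m1b.png

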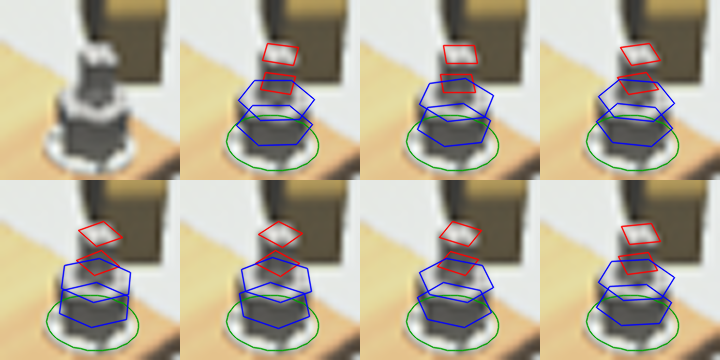

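```bash
python3 - <<'E'
from h import *
ims={n:cv2.imread(f"pics/{n}0.png") for n in("top","scene")}
c=(.4913,-.0435,.07)
for n in ims:
    o=[crop(ims[n],n,c,9,28)]+[crop(ims[n],n,c,9,28,model(c[0],c[1],h,a)) for h,a in[(30,18),(35,24),(40,30),(25,36),(45,12)]]
    cv2.imwrite(f"pics/m2{n}.png",np.vstack([np.hstack(o[:3]),np.hstack(o[3:])]))
E
```

```text
(no output)
```

View pics/m2top.png

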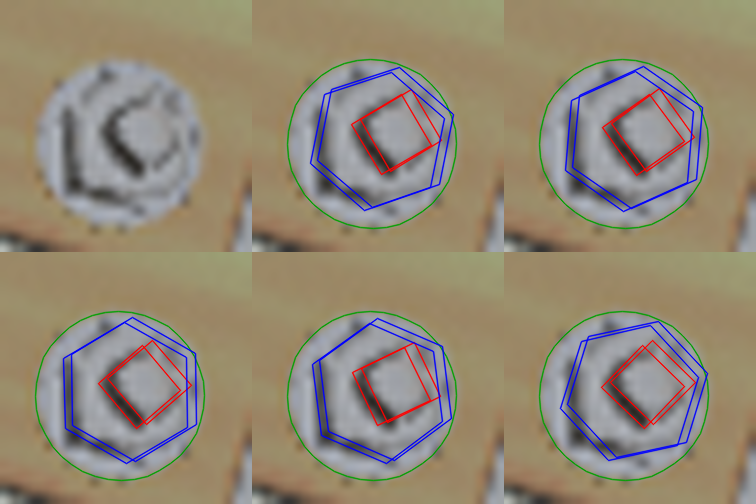

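View pics/m2scene.png

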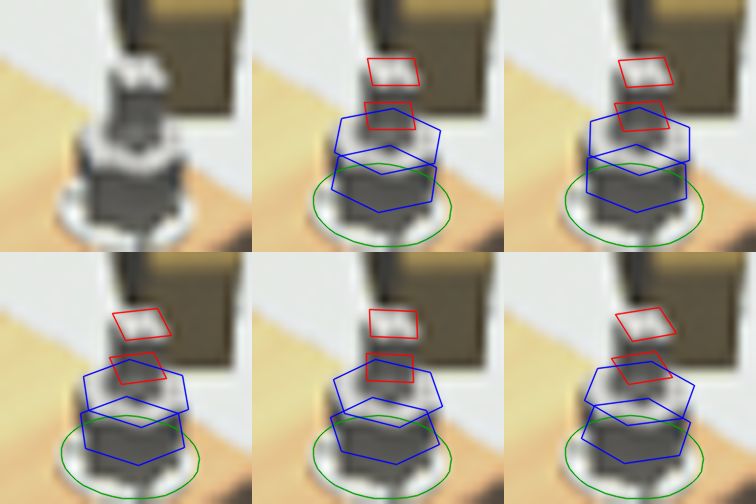

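```bash
cat >> h.py <<'E'
from cell import telemetry
from scipy.spatial.transform import Rotation as Ro
def goal(x,y,z,jaw):
    s=telemetry.state();R=Ro.from_rotvec(s["tcp_rot"]);a=np.radians(jaw)
    ty=np.array([np.cos(a),np.sin(a),0]);tz=np.array([0,0,-1.]);G=np.c_[np.cross(ty,tz),ty,tz]
    d=R.inv().apply(np.array([x,y,z])-s["position"]);r=(R.inv()*Ro.from_matrix(G)).as_rotvec()
    print("xyz",d.round(4),"turn",r.round(4))
def st():
    s=telemetry.state();y=Ro.from_rotvec(s["tcp_rot"]).as_matrix()[:,1]
    print("t",round(s["time"],2),"p",s["position"].round(4),"jaw",np.degrees(np.arctan2(y[1],y[0])).round(1),"F",s["force"].round(2),"M",s["moment"].round(3),"tq6",s["joint_torque"][5].round(4),"w",round(s["grip_width"],4),"q6",s["joints"][5].round(3))
E
python3 - <<'E'
from h import *
goal(.4913,-.0435,.2,-55); st()
for p in [(365,175)]: print(ray("top",*p,.06))
E
```

```text
xyz [ 0.4691 -0.4225  0.0048] turn [-0.0015 -0.0007 -0.3861]
t 0.1 p [ 0.1282 -0.56    0.204 ] jaw -77.1 F [-0.2   0.29 -0.42] M [0.006 0.008 0.009] tq6 0.0 w 0.0854 q6 -0.206
[ 0.52800625 -0.17061471  0.06      ]
```

```bash
R='{"xyz":[0.469,-0.4225,0.005],"turn":[-0.0015,0,-0.386]}'; python3 -m inch '[{"xyz":[0.469,-0.4225,0.005],"turn":[-0.0015,0,-0.386]},{"xyz":[0.469,-0.4225,0.005],"turn":[-0.0015,0,-0.386]},{"xyz":[0.469,-0.4225,0.005],"turn":[-0.0015,0,-0.386]},{"xyz":[0.469,-0.4225,0.005],"turn":[-0.0015,0,-0.386]},{"xyz":[0.469,-0.4225,0.005],"turn":[-0.0015,0,-0.386]},{"xyz":[0.469,-0.4225,0.005],"turn":[-0.0015,0,-0.386]},{"xyz":[0.469,-0.4225,0.005],"turn":[-0.0015,0,-0.386]},{"xyz":[0.469,-0.4225,0.005],"turn":[-0.0015,0,-0.386]}]' 0.55 20
python3 -c "
from h import *
goal(.4913,-.0435,.2,-55); st()"
```

```text
time: 0.9
position: [0.3588, -0.2314, 0.2015]
tcp_rot: [2.995, 0.943, 0.0]
force: [0.7, -0.8, -1.1]
grip_width: 0.047
xyz [ 0.2162 -0.078   0.0013] turn [ 0.0016  0.0002 -0.0006]
t 0.9 p [ 0.3588 -0.2314  0.2015] jaw -55.0 F [ 0.73 -0.85 -1.06] M [ 0.038 -0.012  0.013] tq6 -1.6013 w 0.047 q6 0.109
```

```bash
python3 -m inch '[{"xyz":[0.21,-0.075,0.001],"turn":[0,0,0]},{"xyz":[0.21,-0.075,0.001],"turn":[0,0,0]},{"xyz":[0.21,-0.075,0.001],"turn":[0,0,0]},{"xyz":[0.21,-0.075,0.001],"turn":[0,0,0]},{"xyz":[0.21,-0.075,0.001],"turn":[0,0,0]},{"xyz":[0.21,-0.075,0.001],"turn":[0,0,0]},{"xyz":[0.21,-0.075,0.001],"turn":[0,0,0]}]'
python3 -c "
from h import *
goal(.4913,-.0435,.12,-55); st()"
```

```text
time: 1.6
position: [0.4868, -0.0511, 0.2]
tcp_rot: [2.994, 0.947, -0.002]
force: [0.6, -0.2, 0.3]
grip_width: 0.0471
xyz [ 0.0081 -0.0037  0.0799] turn [0.0007 0.0013 0.0015]
t 1.6 p [ 0.4868 -0.0511  0.2   ] jaw -54.9 F [ 0.62 -0.22  0.32] M [ 0.006 -0.023  0.006] tq6 0.0583 w 0.0471 q6 0.612
```

```bash
python3 -m inch '[{"xyz":[0.008,-0.0035,0.05],"turn":[0,0,0.0015]},{"xyz":[0.008,-0.0035,0.08],"turn":[0,0,0.0015]},{"xyz":[0.008,-0.0035,0.08],"turn":[0,0,0.0015]},{"xyz":[0.008,-0.0035,0.08],"turn":[0,0,0.0015]}]'
python3 - <<'E'
from h import *
im=vision.snapshot("scene")[:,:,::-1].copy(); c=(.4913,-.0435,.09)
im2=vision.snapshot("top")[:,:,::-1].copy()
cv2.imwrite("pics/g1.png",np.hstack([crop(im,"scene",c,6,66),crop(im2,"top",c,6,66)]))
goal(.4913,-.0435,.073,-55); st()
E
```

```text
time: 2.0
position: [0.4914, -0.0451, 0.1208]
tcp_rot: [2.997, 0.94, -0.001]
force: [0.7, -0.1, 1.5]
grip_width: 0.047
xyz [-0.0005 -0.0027  0.0495] turn [ 0.0042 -0.0016 -0.0028]
t 2.1 p [ 0.4931 -0.0453  0.1226] jaw -55.2 F [0.56 0.23 0.44] M [ 0.049  0.012 -0.029] tq6 -0.0048 w 0.0467 q6 0.632
```

View pics/g1.png

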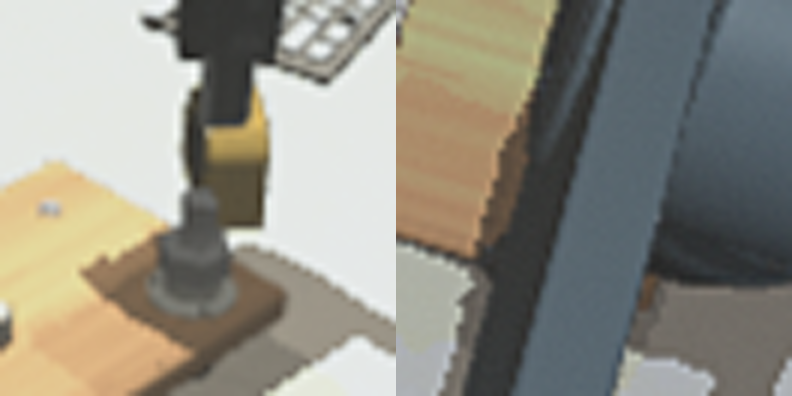

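```bash
python3 - <<'E'
from h import *
c=(.4913,-.0435,.09)
u0,v0=proj("scene",c)[0];x=int(u0-33);y=int(v0-33)
for z in(.06,.094,.122,.16):print(z,(proj("scene",(c[0],c[1],z))[0]-[x,y])*6)
a=np.radians(-55)
for s in(-1,1):
  for r in(.0235,.037):
    print(s,r,(proj("scene",(.4931+s*r*np.cos(a),-.0453+s*r*np.sin(a),.128))[0]-[x,y])*6)
E
```

```text
0.06 [194.08345995 257.15323911]
0.094 [199.42606721 195.669766  ]
0.122 [203.9746171  143.32441655]
0.16 [210.37452371  69.67339436]
-1 0.0235 [213.40558063 158.94255336]
-1 0.037 [219.61728736 176.71857474]
1 0.0235 [192.66084858  99.57741976]
1 0.037 [186.94286724  83.21429078]
```

```bash
python3 - <<'E'
from h import *
im=vision.snapshot("scene")[:,:,::-1].copy(); c=(.4913,-.0435,.14)
cv2.imwrite("pics/g2.png",crop(im,"scene",c,9,64))
u0,v0=proj("scene",c)[0];x=int(u0-32);y=int(v0-32)
st()
for z in (.094,.122,.14,.2):print((proj("scene",(.492,-.0445,z))[0]-[x,y])*9)
E
```

```text
t 2.15 p [ 0.4933 -0.0452  0.1227] jaw -55.1 F [-0.44  0.09 -0.86] M [-0.021  0.016 -0.   ] tq6 -0.0039 w 0.0472 q6 0.632
[280.35003343 417.1504639 ]
[287.1551344  338.66195584]
[291.64057455 286.92789533]
[307.25567278 106.82685511]
```

View pics/g2.png

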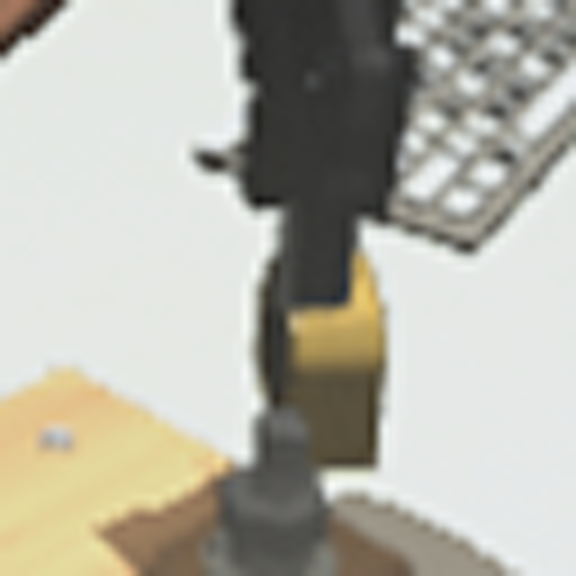

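```bash
python3 -m inch '[{"xyz":[-0.0005,-0.0027,0.048],"turn":[0.004,-0.0015,-0.002]},{"xyz":[-0.0005,-0.0027,0.048],"turn":[0.004,-0.0015,-0.002]},{"xyz":[-0.0005,-0.0027,0.048],"turn":[0.004,-0.0015,-0.002]},{"xyz":[-0.0005,-0.0027,0.048],"turn":[0.004,-0.0015,-0.002]}]'
python3 - <<'E'
from h import *
im=vision.snapshot("scene")[:,:,::-1].copy(); c=(.4913,-.0435,.09)
cv2.imwrite("pics/g3.png",crop(im,"scene",c,9,60))
goal(.4913,-.0435,.073,-55); st()
E
```

```text
time: 2.55
position: [0.4916, -0.0429, 0.0747]
tcp_rot: [2.996, 0.945, 0.001]
force: [-0.9, -0.2, -0.7]
grip_width: 0.0469
xyz [-0.0007  0.0003  0.0018] turn [ 0.0008 -0.0006  0.0004]
t 2.6 p [ 0.4917 -0.0429  0.0748] jaw -55.0 F [-0.35 -0.14  0.69] M [-0.024  0.016 -0.022] tq6 -0.0005 w 0.0471 q6 0.631
```

View pics/g3.png

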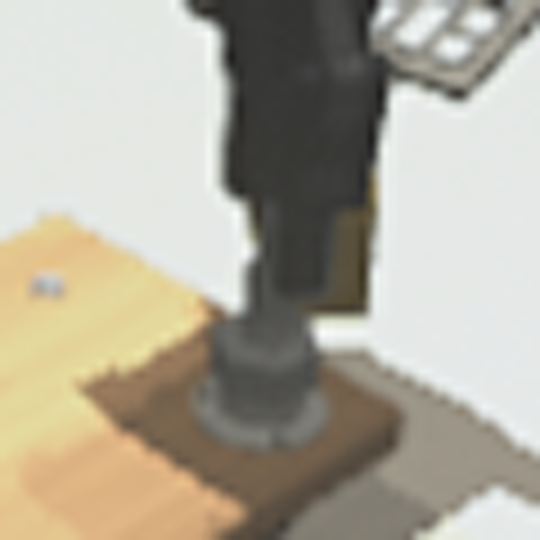

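```bash
python3 -m inch '[{"xyz":[0.0005,0,0],"turn":[0,0,0]},{"xyz":[0.0005,0,0],"turn":[0,0,0]},{"xyz":[0.0005,0,0],"turn":[0,0,0]},{"xyz":[0.0005,0,0],"turn":[0,0,0]}]' 0 20
python3 - <<'E'
from h import *
st();im=vision.snapshot("scene")[:,:,::-1].copy(); c=(.4913,-.0435,.09)
cv2.imwrite("pics/g4.png",crop(im,"scene",c,9,60))
st()
E
```

```text
time: 3.0
position: [0.4905, -0.042, 0.0727]
tcp_rot: [-2.994, -0.945, 0.003]
force: [-0.1, -0.1, 0.8]
grip_width: -0.0003
t 3.0 p [ 0.4905 -0.042   0.0727] jaw -55.0 F [-0.1  -0.12  0.8 ] M [-0.032 -0.002 -0.029] tq6 0.0001 w -0.0003 q6 0.632
t 3.05 p [ 0.4904 -0.0419  0.0725] jaw -55.0 F [-0.16  0.55 -0.07] M [0.041 0.027 0.028] tq6 -0.0 w -0.0001 q6 0.632
```

View pics/g4.png

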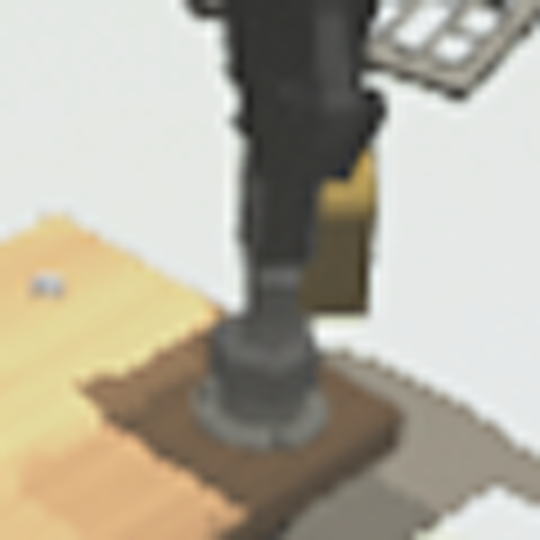

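```bash
python3 - <<'E'
from h import *
c=(.4913,-.0435,.09)
u0,v0=proj("scene",c)[0];x=int(u0-30);y=int(v0-30)
f=lambda p:((proj("scene",p)[0]-[x,y]+.5)*9-.5).round()
print("head top",f((.4913,-.0435,.0943)),"head bot",f((.4913,-.0435,.0783)),"tcp",f((.4905,-.042,.0726)))
for d in(.01,.02,.03):print(d,"tcp moved away",f((.4905+.36*d,-.042-.93*d,.0726)))
im=vision.snapshot("scene")[:,:,::-1].copy()
cv2.imwrite("pics/g5.png",crop(im,"scene",c,16,36))
im=vision.snapshot("top")[:,:,::-1].copy()
cv2.imwrite("pics/g5t.png",crop(im,"top",c,8,70))
E
```

```text
head top [276. 270.] head bot [272. 314.] tcp [271. 332.]
0.01 tcp moved away [273. 313.]
0.02 tcp moved away [275. 294.]
0.03 tcp moved away [276. 275.]
```

View pics/g5.png

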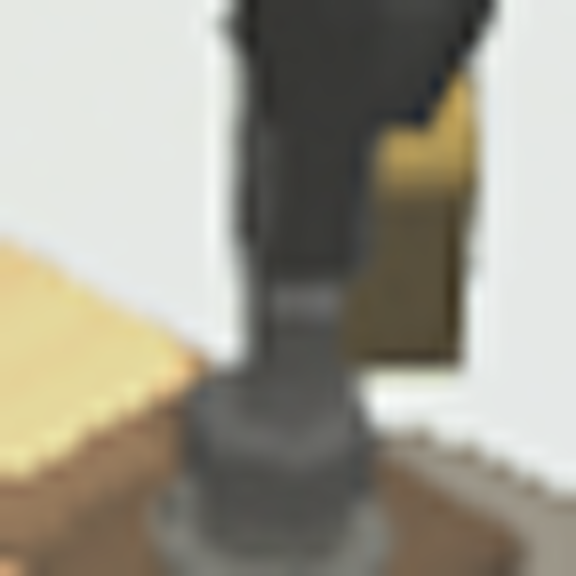

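View pics/g5t.png

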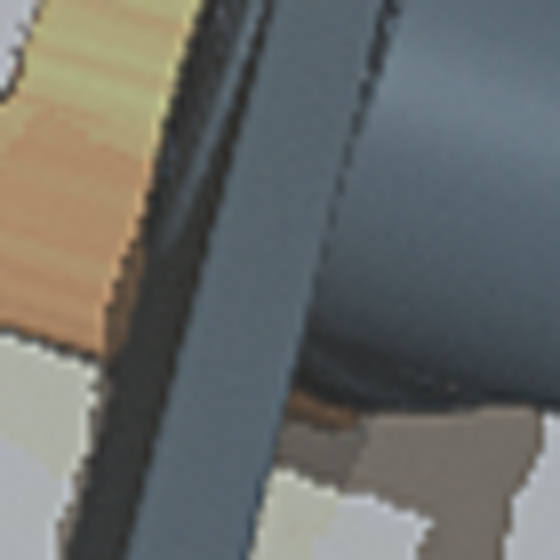

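```bash
python3 -m inch '[{"xyz":[0,0,0],"turn":[0,0,0]},{"xyz":[0,0,0],"turn":[0,0,0]},{"xyz":[0,0,0],"turn":[0,0,0]},{"xyz":[0,0,0],"turn":[0,0,0]},{"xyz":[0,0,0.006],"turn":[0,0,0]},{"xyz":[0,0,0.012],"turn":[0,0,0]},{"xyz":[0,0,0.012],"turn":[0,0,0]}]' 0.55 20
python3 - <<'E'
from h import *
st();im=vision.snapshot("scene")[:,:,::-1].copy(); c=(.4913,-.0435,.09)
cv2.imwrite("pics/g6.png",crop(im,"scene",c,9,60))
st()
E
```

```text
time: 3.85
position: [0.4893, -0.0416, 0.0592]
tcp_rot: [-2.993, -0.944, 0.007]
force: [0.1, 0.0, -0.4]
grip_width: 0.0467
t 3.85 p [ 0.4893 -0.0416  0.0592] jaw -55.0 F [ 0.09  0.03 -0.41] M [ 0.001 -0.01  -0.008] tq6 0.0 w 0.0467 q6 0.632
t 3.9 p [ 0.4896 -0.0417  0.0596] jaw -55.0 F [ 0.1   0.19 -0.06] M [0.028 0.005 0.077] tq6 0.0 w 0.0471 q6 0.632
```

View pics/g6.png

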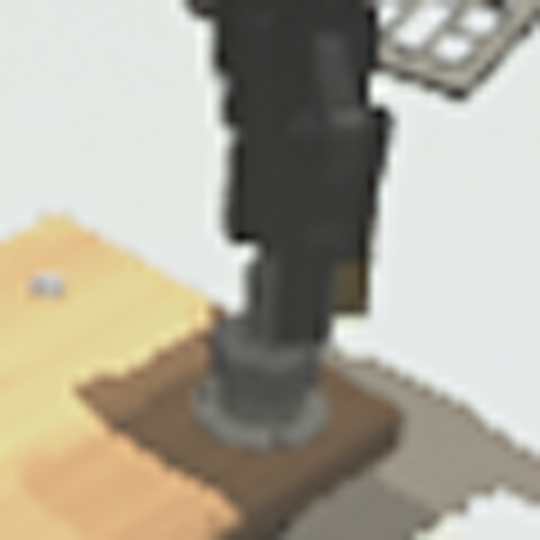

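```bash
python3 - <<'E'
from h import *
goal(.4915,-.0433,.0595,-55)
E
python3 -m inch '[{"xyz":[0.001,0.0025,0],"turn":[-0.0025,0,0]},{"xyz":[0.001,0.0025,0],"turn":[0,0,0]},{"xyz":[0.001,0.0025,0],"turn":[0,0,0]},{"xyz":[0.001,0.0025,0],"turn":[0,0,0]}]' 0 20
python3 - <<'E'
from h import *
st();im=vision.snapshot("scene")[:,:,::-1].copy(); c=(.4913,-.0435,.09)
cv2.imwrite("pics/g7.png",crop(im,"scene",c,9,60))
st()
E
```

```text
xyz [0.0007 0.0024 0.0001] turn [-0.0039  0.0028  0.0004]
time: 4.3
position: [0.4925, -0.0428, 0.0607]
tcp_rot: [-2.993, -0.944, 0.004]
force: [-1.8, 4.1, 4.5]
grip_width: 0.0128
t 4.3 p [ 0.4925 -0.0428  0.0607] jaw -55.0 F [-1.8   4.1   4.53] M [ 0.81   0.284 -0.017] tq6 -0.0137 w 0.0128 q6 0.631
t 4.35 p [ 0.4925 -0.0428  0.0607] jaw -55.0 F [-1.23  4.95  5.24] M [ 0.87   0.307 -0.077] tq6 -0.0135 w 0.0133 q6 0.631
```

View pics/g7.png

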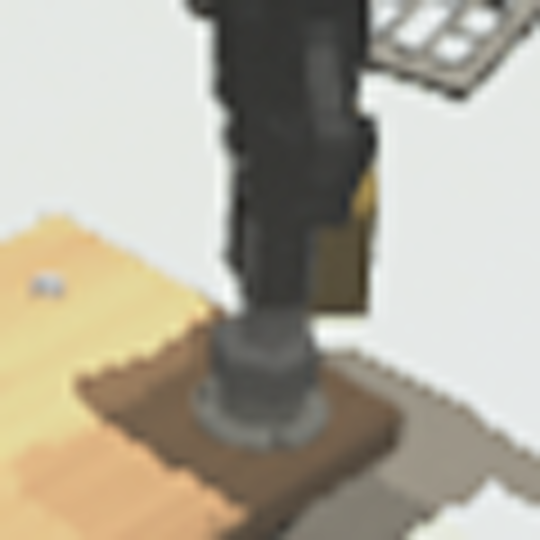

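```bash
python3 -m inch '[{"xyz":[0,0,0],"turn":[0,0,0.04]},{"xyz":[0,0,0],"turn":[0,0,0.08]},{"xyz":[0,0,0],"turn":[0,0,0.12]}]' 0 30
python3 -c "
from h import *
st()"
python3 -m inch '[{"xyz":[0,0,0],"turn":[0,0,0.04]},{"xyz":[0,0,0],"turn":[0,0,0.08]}]'
python3 -c "
from h import *
st()"
python3 -m inch '[{"xyz":[0,0,0],"turn":[0,0,0.04]},{"xyz":[0,0,0],"turn":[0,0,0.04]}]'
python3 -c "
from h import *
st()"
```

```text
time: 4.65
position: [0.4925, -0.0429, 0.0607]
tcp_rot: [-3.046, -0.761, 0.004]
force: [-0.9, 4.6, 3.8]
grip_width: 0.013
t 4.65 p [ 0.4925 -0.0429  0.0607] jaw -61.9 F [-0.89  4.62  3.82] M [0.682 0.206 0.029] tq6 -0.5249 w 0.013 q6 0.753
time: 4.85
position: [0.4926, -0.043, 0.0607]
tcp_rot: [-3.074, -0.639, 0.004]
force: [-1.1, 3.5, 3.0]
grip_width: 0.0123
t 4.85 p [ 0.4926 -0.043   0.0607] jaw -66.5 F [-1.12  3.51  2.99] M [ 0.619  0.201 -0.001] tq6 -0.5226 w 0.0123 q6 0.833
time: 5.05
position: [0.4926, -0.0431, 0.0606]
tcp_rot: [-3.086, -0.579, 0.004]
force: [-1.5, 4.6, 3.8]
grip_width: 0.0126
t 5.05 p [ 0.4926 -0.0431  0.0606] jaw -68.7 F [-1.53  4.6   3.77] M [0.711 0.148 0.025] tq6 0.3862 w 0.0126 q6 0.871
```

```bash
python3 -m inch '[{"xyz":[0,0,0],"turn":[0,0,0.0]},{"xyz":[0,0,0],"turn":[0,0,0]},{"xyz":[0,0,0],"turn":[0,0,0]}]' >/dev/null
python3 -c "
from h import *
st()"
python3 -m inch '[{"xyz":[0,0,0],"turn":[0,0,0.04]},{"xyz":[0,0,0],"turn":[0,0,0.08]}]' >/dev/null
python3 -c "
from h import *
st()"
python3 -m inch '[{"xyz":[0,0,0],"turn":[0,0,0.04]}]' >/dev/null
python3 -c "
from h import *
st()"
```

```text
t 5.35 p [ 0.4926 -0.0431  0.0606] jaw -68.7 F [-1.33  5.18  4.3 ] M [0.883 0.239 0.053] tq6 -0.0235 w 0.0126 q6 0.87
t 5.55 p [ 0.4927 -0.0432  0.0606] jaw -73.4 F [-1.    4.99  3.67] M [0.788 0.088 0.033] tq6 -0.5502 w 0.0125 q6 0.952
t 5.65 p [ 0.4927 -0.0432  0.0606] jaw -75.6 F [-0.91  4.78  2.55] M [ 0.719  0.093 -0.012] tq6 -0.5244 w 0.0128 q6 0.992
```

```bash
python3 -m inch '[{"xyz":[0,0,0],"turn":[0,0,0.04]}]' >/dev/null
python3 -c "
from h import *
st()"
python3 -m inch '[{"xyz":[0,0,0],"turn":[0,0,0.04]}]' >/dev/null
python3 -c "
from h import *
st()"
python3 -m inch '[{"xyz":[0,0,0],"turn":[0,0,0.04]}]' >/dev/null
python3 -c "
from h import *
st()"
python3 -m inch '[{"xyz":[0,0,0],"turn":[0,0,0.04]}]' >/dev/null
python3 -c "
from h import *
st()"
```

```text
t 5.75 p [ 0.4927 -0.0433  0.0605] jaw -77.9 F [-0.11  3.75  2.41] M [ 0.689  0.054 -0.001] tq6 -0.5228 w 0.0129 q6 1.032
t 5.85 p [ 0.4927 -0.0433  0.0605] jaw -80.2 F [-2.21  2.75  2.47] M [ 0.622  0.036 -0.012] tq6 -0.5222 w 0.0128 q6 1.072
t 5.95 p [ 0.4927 -0.0434  0.0605] jaw -82.5 F [-0.86  3.75  1.59] M [ 0.693  0.034 -0.02 ] tq6 -0.5217 w 0.0129 q6 1.112
t 6.05 p [ 0.4927 -0.0434  0.0605] jaw -84.8 F [0.02 3.59 2.02] M [0.615 0.019 0.02 ] tq6 -0.5212 w 0.0128 q6 1.152
```

```bash
python3 -m inch '[{"xyz":[0,0,0],"turn":[0,0,0.04]}]' >/dev/null
python3 -c "
from h import *
st()"
python3 -m inch '[{"xyz":[0,0,0],"turn":[0,0,0.04]}]' >/dev/null
python3 -c "
from h import *
st()"
python3 -m inch '[{"xyz":[0,0,0],"turn":[0,0,0.04]}]' >/dev/null
python3 -c "
from h import *
st()"
python3 -m inch '[{"xyz":[0,0,0],"turn":[0,0,0.04]}]' >/dev/null
python3 -c "
from h import *
st()"
```

```text
t 6.15 p [ 0.4927 -0.0435  0.0604] jaw -87.1 F [0.36 3.21 1.15] M [ 0.473 -0.035 -0.031] tq6 -0.5207 w 0.0122 q6 1.192
t 6.25 p [ 0.4927 -0.0435  0.0604] jaw -89.4 F [0.61 2.47 1.78] M [ 0.502 -0.007  0.015] tq6 -0.5202 w 0.0127 q6 1.232
t 6.35 p [ 0.4927 -0.0435  0.0604] jaw -91.7 F [-0.35  3.44  1.48] M [ 0.448 -0.003  0.002] tq6 -0.5197 w 0.0128 q6 1.272
t 6.45 p [ 0.4927 -0.0436  0.0603] jaw -94.0 F [-0.02  2.63  0.98] M [ 0.398 -0.054  0.037] tq6 -0.5193 w 0.013 q6 1.312
```

```bash
python3 -m inch '[{"xyz":[0,0,0],"turn":[0,0,0.04]}]' >/dev/null
python3 -c "
from h import *
st()"
python3 -m inch '[{"xyz":[0,0,0],"turn":[0,0,0.04]}]' >/dev/null
python3 -c "
from h import *
st()"
python3 -m inch '[{"xyz":[0,0,0],"turn":[0,0,0.04]}]' >/dev/null
python3 -c "
from h import *
st()"
python3 -m inch '[{"xyz":[0,0,0],"turn":[0,0,0.04]}]' >/dev/null
python3 -c "
from h import *
st()"
```

```text
t 6.55 p [ 0.4927 -0.0437  0.0603] jaw -96.3 F [-0.47  2.61  0.12] M [ 0.428 -0.017  0.004] tq6 -0.5188 w 0.0129 q6 1.352
t 6.65 p [ 0.4927 -0.0437  0.0603] jaw -98.6 F [-0.27  1.13  0.92] M [ 0.322 -0.051  0.027] tq6 -0.5184 w 0.0128 q6 1.392
t 6.75 p [ 0.4927 -0.0438  0.0603] jaw -100.9 F [0.23 2.59 0.5 ] M [ 0.271 -0.033 -0.041] tq6 -0.5179 w 0.0128 q6 1.432
t 6.85 p [ 0.4927 -0.0438  0.0603] jaw -103.1 F [0.43 1.48 0.21] M [ 0.275 -0.089 -0.048] tq6 -0.5174 w 0.0125 q6 1.472
```

```bash
python3 -m inch '[{"xyz":[0,0,0],"turn":[0,0,0.04]}]' >/dev/null
python3 -c "
from h import *
st()"
python3 -m inch '[{"xyz":[0,0,0],"turn":[0,0,0.04]}]' >/dev/null
python3 -c "
from h import *
st()"
python3 -m inch '[{"xyz":[0,0,0],"turn":[0,0,0.04]}]' >/dev/null
python3 -c "
from h import *
st()"
python3 -m inch '[{"xyz":[0,0,0],"turn":[0,0,0.04]}]' >/dev/null
python3 -c "
from h import *
st();c=(.4913,-.0435,.09)
im=vision.snapshot('scene')[:,:,::-1].copy();cv2.imwrite('pics/g8.png',crop(im,'scene',c,12,48))"
```

```text
t 6.95 p [ 0.4927 -0.0439  0.0602] jaw -105.4 F [ 0.9   0.78 -0.76] M [ 0.208 -0.107  0.019] tq6 -0.517 w 0.0127 q6 1.512
t 7.05 p [ 0.4927 -0.0439  0.0602] jaw -107.7 F [0.08 0.84 0.02] M [ 0.229 -0.058  0.001] tq6 -0.5166 w 0.0129 q6 1.552
t 7.15 p [ 0.4926 -0.044   0.0602] jaw -110.0 F [ 0.51  0.61 -0.51] M [ 0.162 -0.058  0.149] tq6 -0.4129 w 0.0126 q6 1.592
t 7.25 p [ 0.4926 -0.044   0.0602] jaw -112.3 F [-0.01  0.14 -1.22] M [ 0.145 -0.019  0.075] tq6 -0.4259 w 0.0126 q6 1.632
```

View pics/g8.png

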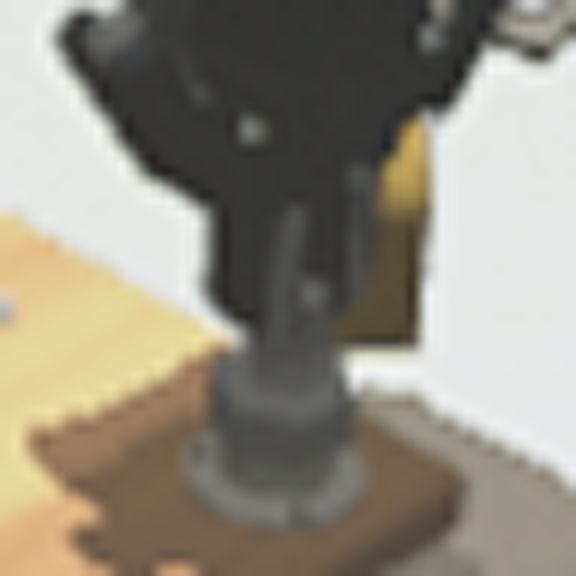

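```bash
python3 -m inch '[{"xyz":[0,0,0],"turn":[0,0,0]},{"xyz":[0,0,0],"turn":[0,0,0]},{"xyz":[0,0,0],"turn":[0,0,0]}]' >/dev/null
python3 -c "
from h import *
st()"
python3 -m inch '[{"xyz":[0,0,0],"turn":[0,0,0.04]}]' >/dev/null
python3 -c "
from h import *
st()"
python3 -m inch '[{"xyz":[0,0,0],"turn":[0,0,0]}]' >/dev/null
python3 -c "
from h import *
st()"
python3 -m inch '[{"xyz":[0,0,0],"turn":[0,0,0]}]' >/dev/null
python3 -c "
from h import *
st()"
```

```text
t 7.6 p [ 0.4926 -0.0439  0.0602] jaw -112.2 F [ 1.36 -1.63 -4.66] M [-0.431 -0.307  0.054] tq6 0.0235 w 0.0128 q6 1.63
t 7.7 p [ 0.4926 -0.044   0.0602] jaw -114.5 F [ 2.28 -3.25 -5.19] M [-0.477 -0.332  0.143] tq6 -0.7526 w 0.0126 q6 1.671
t 7.8 p [ 0.4926 -0.044   0.0602] jaw -114.6 F [ 1.93 -3.84 -6.08] M [-0.668 -0.321  0.073] tq6 0.4178 w 0.0129 q6 1.671
t 7.9 p [ 0.4926 -0.044   0.0602] jaw -114.5 F [ 1.13 -5.08 -6.49] M [-0.715 -0.345  0.04 ] tq6 0.0798 w 0.0129 q6 1.67
```

```bash
python3 -m inch '[{"xyz":[0,0,0],"turn":[0,0,0.04]}]' >/dev/null
python3 -c "
from h import *
st()"
python3 -m inch '[{"xyz":[0,0,0],"turn":[0,0,0.04]}]' >/dev/null
python3 -c "
from h import *
st()"
for i in 1; do :; done
python3 -m inch '[{"xyz":[0,0,0],"turn":[0,0,0]},{"xyz":[0,0,0],"turn":[0,0,0]},{"xyz":[0,0,0],"turn":[0,0,0]},{"xyz":[0,0,0],"turn":[0,0,0]}]' >/dev/null
python3 -c "
from h import *
st();vision.snapshot('top');st();vision.snapshot('top');st()"
```

```text
t 8.0 p [ 0.4925 -0.044   0.0602] jaw -116.8 F [ 2.54 -5.49 -8.19] M [-0.868 -0.467  0.182] tq6 -0.7309 w 0.0126 q6 1.71
t 8.1 p [ 0.4925 -0.0441  0.0602] jaw -119.2 F [ 2.33 -5.38 -7.68] M [-0.897 -0.378  0.141] tq6 -0.3993 w 0.0126 q6 1.751
t 8.5 p [ 0.4925 -0.0441  0.0602] jaw -119.1 F [ 2.5 -4.7 -7.6] M [-0.86  -0.366  0.042] tq6 0.0752 w 0.0126 q6 1.75
t 8.55 p [ 0.4925 -0.044   0.0602] jaw -119.1 F [ 1.67 -4.89 -6.55] M [-0.874 -0.392  0.042] tq6 0.0752 w 0.0128 q6 1.75
t 8.6 p [ 0.4925 -0.044   0.0602] jaw -119.1 F [ 2.82 -4.06 -7.6 ] M [-0.908 -0.369  0.05 ] tq6 0.0752 w 0.0124 q6 1.75
```

```bash
python3 -m inch '[{"xyz":[0,0,0],"turn":[0,0,0]},{"xyz":[0,0,0],"turn":[0,0,0]},{"xyz":[0,0,0],"turn":[0,0,0]},{"xyz":[0,0,0],"turn":[0,0,0]},{"xyz":[0,0,-0.03],"turn":[0,0,0]},{"xyz":[0,0,-0.06],"turn":[0,0,-0.1]},{"xyz":[0,0,-0.06],"turn":[0,0,-0.2]}]' 0.6
python3 - <<'E'
from h import *
c=(.4913,-.0435,.08)
im=vision.snapshot('scene')[:,:,::-1].copy()
o=[crop(im,'scene',c,9,28)]+[crop(im,'scene',c,9,28,model(c[0],c[1],-29,a,hz=.0857)) for a in(20,25,30,35,15)]
cv2.imwrite('pics/n1.png',np.vstack([np.hstack(o[:3]),np.hstack(o[3:])]))
st(); goal(.4915,-.0433,.12,90)
E
```

```text
time: 9.3
position: [0.4958, -0.0443, 0.1248]
tcp_rot: [3.105, -0.476, 0.007]
force: [0.5, -0.5, -0.2]
grip_width: 0.0507
t 9.35 p [ 0.4946 -0.0439  0.123 ] jaw -107.2 F [-0.46 -0.4   0.25] M [-0.011 -0.013  0.001] tq6 0.4133 w 0.0512 q6 1.542
xyz [-0.0031  0.0004  0.003 ] turn [-2.7000e-03 -1.0000e-04  2.8422e+00]
```

View pics/n1.png

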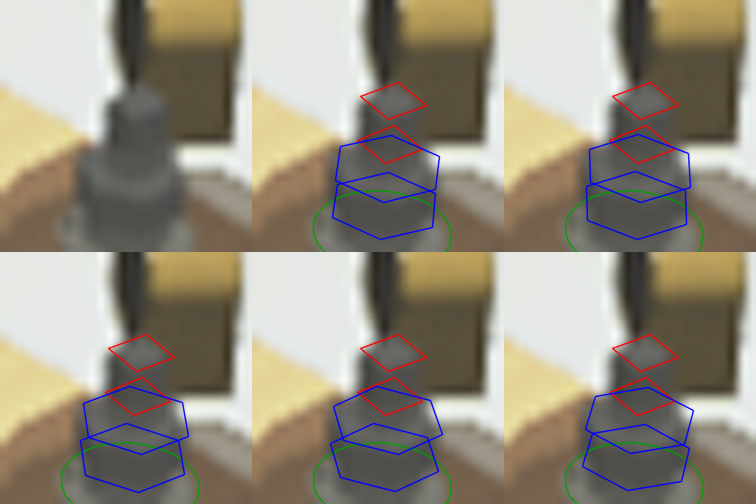

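```bash
python3 -m inch '[{"xyz":[0,0,0],"turn":[0,0,-1.2]},{"xyz":[0,0,0],"turn":[0,0,-1.2]},{"xyz":[0,0,0],"turn":[0,0,-1.2]},{"xyz":[0,0,0],"turn":[0,0,-1.2]},{"xyz":[0,0,0],"turn":[0,0,-1.2]},{"xyz":[0,0,0],"turn":[0,0,-1.2]},{"xyz":[0,0,0],"turn":[0,0,-1.2]},{"xyz":[0,0,0],"turn":[0,0,-1.2]}]' 0.6
python3 -m inch '[{"xyz":[0,0,0],"turn":[0,0,-1.2]},{"xyz":[0,0,0],"turn":[0,0,-1.2]},{"xyz":[0,0,0],"turn":[0,0,-1.2]},{"xyz":[0,0,0],"turn":[0,0,-1.2]},{"xyz":[0,0,0],"turn":[0,0,-1.2]},{"xyz":[0,0,0],"turn":[0,0,-1.2]},{"xyz":[0,0,0],"turn":[0,0,-1.2]},{"xyz":[0,0,0],"turn":[0,0,-1.2]}]' 
python3 -c "
from h import *
st(); goal(.4924,-.0436,.1,88)"
```

```text
time: 10.15
position: [0.4922, -0.0432, 0.1198]
tcp_rot: [-2.829, -1.359, 0.005]
force: [-0.1, -0.5, -0.3]
grip_width: 0.0511
time: 10.95
position: [0.4922, -0.0432, 0.1198]
tcp_rot: [-1.567, -2.718, 0.001]
force: [0.1, 0.2, -0.0]
grip_width: 0.0514
t 10.95 p [ 0.4922 -0.0432  0.1198] jaw 30.1 F [ 0.07  0.16 -0.02] M [-0.02   0.032  0.011] tq6 1.99 w 0.0514 q6 -0.853
xyz [-0.0006  0.      0.0198] turn [-8.0000e-04 -4.5000e-03 -1.0111e+00]
```

```bash
python3 -m inch '[{"xyz":[-0.0005,0,0.04],"turn":[-0.001,-0.0045,0.035]},{"xyz":[-0.0005,0,0.07],"turn":[-0.001,-0.0045,0.035]},{"xyz":[-0.0005,0,0.073],"turn":[-0.001,-0.0045,0.035]},{"xyz":[-0.0005,0,0.073],"turn":[-0.001,-0.0045,0.035]},{"xyz":[-0.0005,0,0.073],"turn":[-0.001,-0.0045,0.035]}]' 0.6
python3 - <<'E'
from h import *
c=(.4913,-.0435,.08)
st();im=vision.snapshot('scene')[:,:,::-1].copy()
cv2.imwrite('pics/n2.png',np.clip(crop(im,'scene',c,11,52)*1.6,0,255))
goal(.4924,-.0436,.04,28)
E
```

```text
time: 11.45
position: [0.4938, -0.0441, 0.0487]
tcp_rot: [1.621, 2.687, -0.002]
force: [0.2, -0.3, -0.2]
grip_width: 0.0513
t 11.45 p [ 0.4938 -0.0441  0.0487] jaw 27.8 F [ 0.25 -0.31 -0.18] M [0.022 0.005 0.005] tq6 0.0095 w 0.0513 q6 -0.811
xyz [ 0.0014 -0.0012  0.009 ] turn [ 0.0008  0.0041 -0.0035][ WARN:0@2.951] global loadsave.cpp:1063 imwrite_ Unsupported depth image for selected encoder is fallbacked to CV_8U.
```

View pics/n2.png

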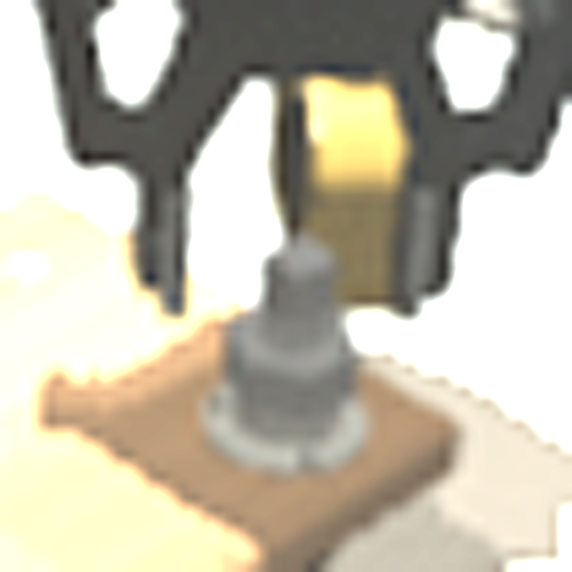

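```bash
python3 -m inch '[{"xyz":[0.0014,-0.0012,0.008],"turn":[0.0008,0.004,0]},{"xyz":[0.0014,-0.0012,0.0155],"turn":[0.0008,0.004,0]},{"xyz":[0.0014,-0.0012,0.0155],"turn":[0.0008,0.004,0]},{"xyz":[0.0014,-0.0012,0.0155],"turn":[0.0008,0.004,0]}]' 
python3 - <<'E'
from h import *
c=(.4913,-.0435,.08)
st();im=vision.snapshot('scene')[:,:,::-1].copy()
cv2.imwrite('pics/n3.png',np.clip(crop(im,'scene',c,11,52)*1.6,0,255).astype('uint8'))
goal(.4924,-.0436,.0335,28)
E
```

```text
time: 11.9
position: [0.4907, -0.0431, 0.0316]
tcp_rot: [-1.621, -2.687, 0.001]
force: [0.4, 0.3, 0.6]
grip_width: 0.0512
t 11.9 p [ 0.4907 -0.0431  0.0316] jaw 27.8 F [0.39 0.32 0.58] M [-0.062 -0.05  -0.021] tq6 0.0004 w 0.0512 q6 -0.814
xyz [-0.001   0.0011 -0.0016] turn [-0.002  -0.002  -0.0033]
```

View pics/n3.png

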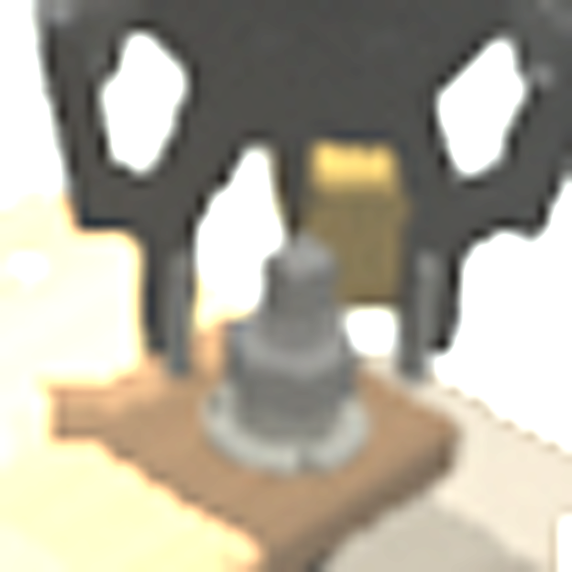

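```bash
python3 -m inch '[{"xyz":[-0.0008,0.001,-0.0015],"turn":[-0.002,-0.002,0]},{"xyz":[-0.0008,0.001,-0.0015],"turn":[-0.002,-0.002,0]},{"xyz":[-0.0008,0.001,-0.0015],"turn":[-0.002,-0.002,0]},{"xyz":[-0.0008,0.001,-0.0015],"turn":[-0.002,-0.002,0]},{"xyz":[-0.0008,0.001,-0.0015],"turn":[-0.002,-0.002,0]},{"xyz":[-0.0008,0.001,-0.0015],"turn":[-0.002,-0.002,0]}]' 0.2 40
python3 - <<'E'
from h import *
c=(.4913,-.0435,.08)
st();im=vision.snapshot('scene')[:,:,::-1].copy()
cv2.imwrite('pics/n4.png',np.clip(crop(im,'scene',c,11,52)*1.6,0,255).astype('uint8'))
E
```

```text
time: 12.55
position: [0.4916, -0.0438, 0.0341]
tcp_rot: [-1.621, -2.69, 0.002]
force: [-5.1, -0.6, 7.7]
grip_width: 0.03
t 12.55 p [ 0.4916 -0.0438  0.0341] jaw 27.8 F [-5.13 -0.61  7.75] M [-0.28   0.957 -0.053] tq6 -0.0211 w 0.03 q6 -0.814
```

View pics/n4.png

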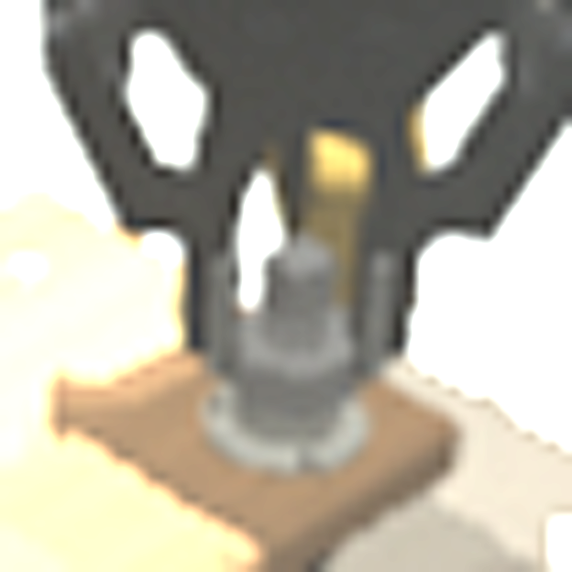

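```bash
python3 -m inch '[{"xyz":[0,0,0],"turn":[0,0,0.06]},{"xyz":[0,0,0],"turn":[0,0,0.12]},{"xyz":[0,0,0],"turn":[0,0,0.18]},{"xyz":[0,0,0],"turn":[0,0,0.24]},{"xyz":[0,0,0],"turn":[0,0,0.30]},{"xyz":[0,0,0],"turn":[0,0,0.36]},{"xyz":[0,0,0],"turn":[0,0,0.42]},{"xyz":[0,0,0],"turn":[0,0,0.48]}]' >/dev/null
python3 -c "
from h import *
st()"
python3 -m inch '[{"xyz":[0,0,0],"turn":[0,0,0.06]},{"xyz":[0,0,0],"turn":[0,0,0.12]}]' >/dev/null
python3 -c "
from h import *
st()"
python3 -m inch '[{"xyz":[0,0,0],"turn":[0,0,0.06]}]' >/dev/null
python3 -c "
from h import *
st()"
python3 -m inch '[{"xyz":[0,0,0],"turn":[0,0,0.06]}]' >/dev/null
python3 -c "
from h import *
st()"
```

```text
t 13.4 p [ 0.4915 -0.0438  0.0338] jaw 0.2 F [-5.15 -1.86  4.84] M [-0.294  0.928 -0.041] tq6 -0.7753 w 0.0296 q6 -0.332
t 13.6 p [ 0.4914 -0.0438  0.0337] jaw -6.7 F [-5.45 -2.2   4.12] M [-0.257  0.884  0.029] tq6 -0.7751 w 0.0296 q6 -0.212
t 13.7 p [ 0.4914 -0.0438  0.0337] jaw -10.1 F [-4.97 -1.99  4.24] M [-0.272  0.892  0.018] tq6 -0.775 w 0.0296 q6 -0.152
t 13.8 p [ 0.4914 -0.0438  0.0337] jaw -13.6 F [-4.03 -2.89  4.42] M [-0.36   0.906  0.004] tq6 -0.775 w 0.0297 q6 -0.092
```

```bash
python3 -m inch '[{"xyz":[0,0,0],"turn":[0,0,0.06]},{"xyz":[0,0,0],"turn":[0,0,0.12]}]' >/dev/null
python3 -c "
from h import *
st()"
python3 -m inch '[{"xyz":[0,0,0],"turn":[0,0,0.06]},{"xyz":[0,0,0],"turn":[0,0,0.12]}]' >/dev/null
python3 -c "
from h import *
st()"
python3 -m inch '[{"xyz":[0,0,0],"turn":[0,0,0.06]},{"xyz":[0,0,0],"turn":[0,0,0.12]}]' >/dev/null
python3 -c "
from h import *
st()"
```

```text
t 14.0 p [ 0.4914 -0.0438  0.0336] jaw -20.4 F [-4.37 -2.51  3.34] M [-0.321  0.885  0.033] tq6 -0.7747 w 0.0294 q6 0.028
t 14.2 p [ 0.4913 -0.0437  0.0335] jaw -27.3 F [-3.23 -1.55  2.47] M [-0.292  0.82  -0.004] tq6 -0.7745 w 0.0295 q6 0.148
t 14.4 p [ 0.4913 -0.0437  0.0335] jaw -34.2 F [-3.99 -1.87  2.36] M [-0.274  0.792  0.048] tq6 -0.7744 w 0.03 q6 0.268
```

```bash
python3 -m inch '[{"xyz":[0,0,0],"turn":[0,0,0.06]},{"xyz":[0,0,0],"turn":[0,0,0.12]}]' >/dev/null
python3 -c "
from h import *
st()"
```

```text
t 14.6 p [ 0.4912 -0.0437  0.0334] jaw -41.1 F [-4.31 -1.63  1.38] M [-0.284  0.773  0.051] tq6 -0.7743 w 0.0296 q6 0.388
```

1.20 rad so far; still free.

```bash
python3 -m inch '[{"xyz":[0,0,0],"turn":[0,0,0.06]},{"xyz":[0,0,0],"turn":[0,0,0.12]}]' >/dev/null
python3 -c "
from h import *
st()"
python3 -m inch '[{"xyz":[0,0,0],"turn":[0,0,0.06]},{"xyz":[0,0,0],"turn":[0,0,0.12]}]' >/dev/null
python3 -c "
from h import *
st()"
python3 -m inch '[{"xyz":[0,0,0],"turn":[0,0,0.06]},{"xyz":[0,0,0],"turn":[0,0,0.12]}]' >/dev/null
python3 -c "
from h import *
st()"
```

```text
t 14.8 p [ 0.4912 -0.0437  0.0333] jaw -47.9 F [-2.51 -2.23  0.26] M [-0.28   0.667  0.007] tq6 -0.7741 w 0.0296 q6 0.508
t 15.0 p [ 0.4912 -0.0437  0.0333] jaw -54.8 F [-3.22 -1.77  1.19] M [-0.241  0.685  0.012] tq6 -0.7743 w 0.0296 q6 0.628
t 15.2 p [ 0.4912 -0.0436  0.0332] jaw -61.7 F [-3.27 -2.18  0.87] M [-0.253  0.576  0.062] tq6 -0.7739 w 0.0301 q6 0.748
```

```bash
python3 -m inch '[{"xyz":[0,0,0],"turn":[0,0,0.06]},{"xyz":[0,0,0],"turn":[0,0,0.12]}]' >/dev/null
python3 -c "
from h import *
st()"
python3 -m inch '[{"xyz":[0,0,0],"turn":[0,0,0.06]},{"xyz":[0,0,0],"turn":[0,0,0.12]}]' >/dev/null
python3 -c "
from h import *
st()"
python3 -m inch '[{"xyz":[0,0,0],"turn":[0,0,0.06]},{"xyz":[0,0,0],"turn":[0,0,0.12]}]' >/dev/null
python3 -c "
from h import *
st()"
```

```text
t 15.4 p [ 0.4911 -0.0436  0.0331] jaw -68.6 F [-3.15 -1.59 -1.67] M [-0.217  0.572 -0.004] tq6 -0.7733 w 0.0296 q6 0.868
t 15.6 p [ 0.4912 -0.0435  0.0331] jaw -75.4 F [-3.39 -1.35 -1.21] M [-0.22   0.517 -0.022] tq6 -0.7731 w 0.0294 q6 0.988
t 15.8 p [ 0.4911 -0.0435  0.033 ] jaw -82.3 F [-3.15 -0.89 -1.14] M [-0.159  0.435 -0.006] tq6 -0.7729 w 0.0298 q6 1.108
```

```bash
python3 -m inch '[{"xyz":[0,0,0],"turn":[0,0,0.06]},{"xyz":[0,0,0],"turn":[0,0,0.12]}]' >/dev/null
python3 -c "
from h import *
st()"
python3 -m inch '[{"xyz":[0,0,0],"turn":[0,0,0.06]},{"xyz":[0,0,0],"turn":[0,0,0.12]}]' >/dev/null
python3 -c "
from h import *
st()"
python3 -m inch '[{"xyz":[0,0,0],"turn":[0,0,0.06]},{"xyz":[0,0,0],"turn":[0,0,0.12]}]' >/dev/null
python3 -c "
from h import *
st()"
```

```text
t 16.0 p [ 0.4911 -0.0434  0.0329] jaw -89.2 F [-2.38 -1.33 -4.13] M [-0.172  0.337  0.203] tq6 -0.5388 w 0.0294 q6 1.228
t 16.2 p [ 0.4911 -0.0434  0.0329] jaw -96.0 F [-1.79 -0.88 -2.71] M [-0.166  0.351  0.306] tq6 -0.5258 w 0.0295 q6 1.348
t 16.4 p [ 0.4911 -0.0434  0.0328] jaw -102.9 F [-1.43 -0.89 -3.35] M [-0.189  0.23   0.332] tq6 -0.4682 w 0.0298 q6 1.468
```

```bash
python3 -m inch '[{"xyz":[0,0,0],"turn":[0,0,0.04]},{"xyz":[0,0,0],"turn":[0,0,0.04]},{"xyz":[0,0,0],"turn":[0,0,0.04]},{"xyz":[0,0,0],"turn":[0,0,0.04]}]' >/dev/null
python3 -c "
from h import *
st()"
python3 -m inch '[{"xyz":[0,0,0],"turn":[0,0,0]},{"xyz":[0,0,0],"turn":[0,0,0]},{"xyz":[0,0,0],"turn":[0,0,0]},{"xyz":[0,0,0],"turn":[0,0,0]},{"xyz":[0,0,0],"turn":[0,0,0]}]' 0.6 >/dev/null
python3 - <<'E'
from h import *
c=(.4913,-.0435,.08)
st();im=vision.snapshot('scene')[:,:,::-1].copy()
cv2.imwrite('pics/n5.png',np.clip(crop(im,'scene',c,11,52)*1.6,0,255).astype('uint8'))
E
```

```text
t 16.8 p [ 0.4911 -0.0433  0.0328] jaw -105.0 F [-3.7  -2.15 -6.08] M [-0.354  0.633  0.147] tq6 0.2024 w 0.0297 q6 1.505
t 17.3 p [ 0.4928 -0.0435  0.0338] jaw -105.1 F [0.46 0.18 0.66] M [ 0.018  0.06  -0.063] tq6 -0.0002 w 0.0511 q6 1.506
```

View pics/n5.png

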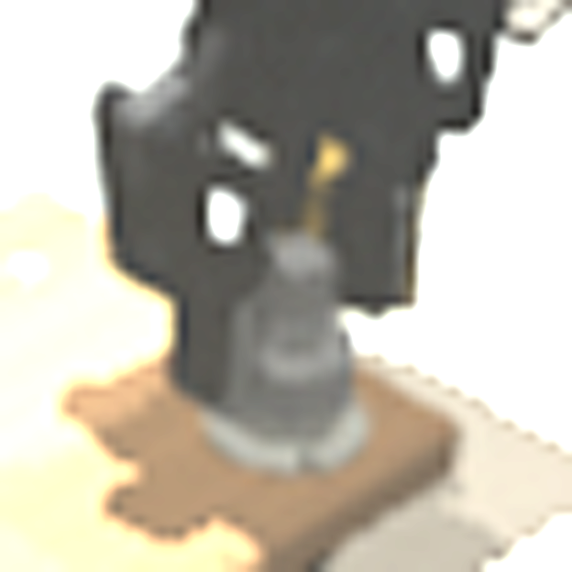

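```bash
python3 -m inch '[{"xyz":[0,0,-0.03],"turn":[0,0,0]},{"xyz":[0,0,-0.07],"turn":[0,0,0]},{"xyz":[0,0,-0.12],"turn":[0,0,0]},{"xyz":[0,0,-0.16],"turn":[0,0,0]},{"xyz":[0,0,-0.16],"turn":[0,0,0]},{"xyz":[0,0,-0.16],"turn":[0,0,0]}]' 
python3 -c "
from h import *
st(); goal(.42,-.28,.2,-105)"
```

```text
time: 17.95
position: [0.493, -0.0436, 0.1945]
tcp_rot: [3.114, -0.413, 0.005]
force: [-0.4, -0.7, -1.1]
grip_width: 0.051
t 17.95 p [ 0.493  -0.0436  0.1945] jaw -105.1 F [-0.35 -0.73 -1.08] M [-0.015 -0.003  0.   ] tq6 -0.0001 w 0.051 q6 1.506
xyz [-0.0088  0.2472 -0.0055] turn [ 0.0001 -0.0032 -0.0018]
```

```bash
python3 -m inch '[{"xyz":[-0.01,0.3,-0.005],"turn":[0,0,0]},{"xyz":[-0.01,0.3,-0.005],"turn":[0,0,0]},{"xyz":[-0.01,0.3,-0.005],"turn":[0,0,0]},{"xyz":[-0.01,0.3,-0.005],"turn":[0,0,0]},{"xyz":[-0.01,0.3,-0.005],"turn":[0,0,0]},{"xyz":[-0.01,0.3,-0.005],"turn":[0,0,0]},{"xyz":[-0.01,0.3,-0.005],"turn":[0,0,0]},{"xyz":[-0.01,0.3,-0.005],"turn":[0,0,0]}]' 
python3 - <<'E'
from h import *
c=(.4913,-.0435,.07)
rows=[]
for n in("top","scene"):
    im=vision.snapshot(n)[:,:,::-1].copy();cv2.imwrite(f"pics/end_{n}.png",im)
    rows.append(np.hstack([crop(im,n,c,8,32),crop(im,n,c,8,32,model(c[0],c[1],61,15,.061,.0857)),crop(im,n,c,8,32,model(c[0],c[1],70,25,.061,.0857))]))
cv2.imwrite("pics/end_c.png",np.vstack(rows)); st()
E
```

```text
time: 18.75
position: [0.403, -0.3304, 0.1962]
tcp_rot: [-3.111, 0.417, 0.004]
force: [0.2, 0.9, -0.0]
grip_width: 0.0513
t 18.85 p [ 0.4041 -0.3289  0.1969] jaw -105.1 F [0.5  0.81 0.42] M [-0.015 -0.003 -0.016] tq6 -0.0009 w 0.0511 q6 0.922
```

View pics/end_c.png

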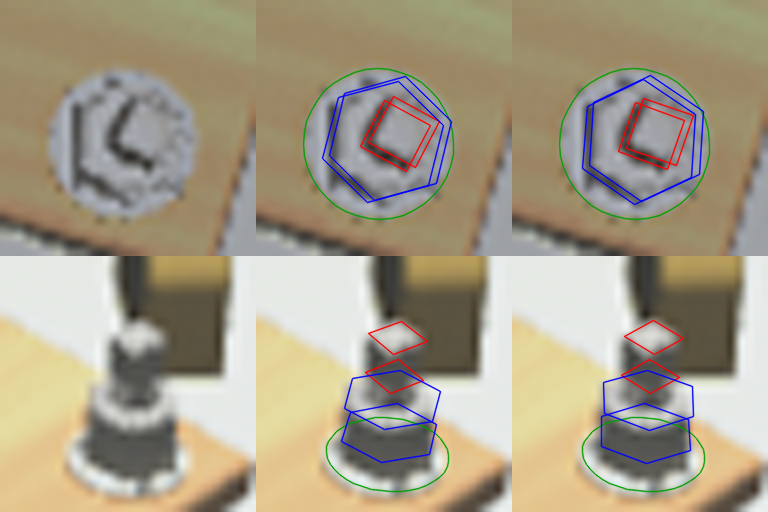

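View pics/end_top.png

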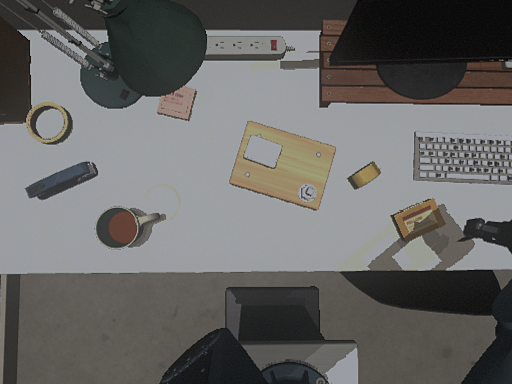

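```bash
python3 - <<'E'
import cv2,numpy as np
a=cv2.imread("pics/top0.png").astype(int);b=cv2.imread("pics/end_top.png").astype(int)
for n,(x0,x1,y0,y1) in dict(router=(240,285,130,170),mug=(90,170,200,255),tape=(345,385,155,192)).items(): print(n,np.abs(a-b)[y0:y1,x0:x1].mean().round(2))
from cell import manip; print(manip.close_job())
E
```

```text
router 1.06
mug 1.14
tape 1.15
the job is handed in; nothing more can be done
None
```

The bolt's foot should now be bearing on the desk and the jam nut should be tight. I handed the job in at about 19 s with the gripper open and clear.

- **Bolt:** I turned it about 1.12 rad clockwise. The torque jumped at about 0.94 rad, so I stopped about 0.18 rad past contact. When let go it should spring back to about 0.15 rad.
- **Jam nut:** I turned it about 2.32 rad clockwise. It met the bush at about 1.95 rad, and the torque rose to about 0.33 N m. I stopped about 0.35 to 0.4 rad past contact. When let go it should settle near 0.3 rad, about 17 degrees, which is inside the tight range.
- **Last checks:** The before and after top pictures show the router, mug and tape measure unmoved. The bolt head's final angle agrees with the turn I made.
- **What disagreed:**
  - The fingertips looked about 20 to 27 mm higher in the pictures than the reported tool position. My first grasp therefore shut above the bolt head, touching nothing, and I lowered the gripper and tried again.
  - The nut's final angle looks 5 to 10 degrees less turned in the pictures than the jaws indicated. Springing back explains about 5 degrees of that, and even the full difference would leave the nut tight.

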